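Set the ferrule machine to red: three clicks from the stop

ROBOT

A 6-joint arm with a two-finger parallel gripper is mounted at the origin on the work surface. World frame = base frame: x ahead of the robot, y to its left, z up, the work surface at z = 0. Lengths are in mm, angles in rad, forces in N, time in s.
With the tool pointing down it reaches from about 350 to 875 mm from the base axis. Payload 4.2 kg.
Tool frame: the origin (TCP) lies at the very end of the fingers, on their centre line; the grasp point (between the pads) lies 19 mm behind it; z points along the fingers, y is the line along which they close (so a half turn about z gives the same grasp; the last joint's range is limited). The gripper opens to 85 mm and grips with 20 to 120 N. Pads are 22 mm wide; open, the fingers measure 114 mm over their backs; the gripper's body (76 mm by 85 mm) begins 54 mm behind the grasp point. The pads swing forward as they close: fully open they stand 13 mm farther back than shut.
Start: joints at [1.48, 0.385, 0.008, 0, -1.194, -0.259], TCP at [214.161, 587.141, 231.312] pointing down, gripper open.
Joint ranges: [-3.14, 3.14], [-1.21, 2.06], [-1.07, 1.41], [-3.16, 2.05], [-2.99, -0.16], [-3.1, 3.1]. Speed limits (rad/s): [2.79, 2.79, 3.14, 3.14, 3.14, 3.14].

INTERFACE

Orientations are given as a unit quaternion [x, y, z, w].
In Python, from bench import read_state, get_image, camera_model, job_done gives the robot as it stands.
- The arm moves only by the shell command python3 -m handwheel 'ROWS'. ROWS is JSON, a list of rows, each a list of 7 numbers: the shift along the tool's x, y, z in m, then the turn, a rotation vector about the tool's x, y, z in rad, then the gripper's target within -1 to 1 (fully open at 1, half-way at 0, shut at -1). In form: [[dx, dy, dz, wx, wy, wz, jaw], ...]. A call has 1 to 10 rows; each row is the pose to reach, as a shift and turn from the pose commanded when the call began, along the tool's axes at that moment; what a row does not reach only later rows make up. A row lasts 1/8 s, in which the tool goes at most 62.5 mm and 10.7 degrees, less where a joint would pass 70% of its speed; a pose out of reach is approached as far as the arm can. A call with a gripper value outside its range is refused whole. The fingers move at their own pace and stop on an object; the grip force is fixed at half the most. Time passes only in rows, so rows that repeat a pose let the fingers close. It gives the time, the measured TCP pose, the force, the opening and the grip force at its end, in the units of the state.
- read_state(): the state, without advancing time (a new reading comes with each control period).
- get_image(name): name is "side" or "top" or "wrist"; returns (picture, depth): 400x640x3 uint8, blue, green, red; 400x640 float32, mm along the optical axis (not along the pixel's ray), 0 where there is no reading.
- camera_model(name): a dict with "K" (3x3 intrinsics, pixels), "rvec" (rotation vector, rad) and "tvec" (3), from world to camera coordinates, as OpenCV has them; the wrist camera has in their place "hand_eye" (4x4, takes a point from camera to tool coordinates, whose origin is the TCP and whose axes are the flange's). Camera axes: x right, y down, z forward; pixel columns grow to the right and rows downward; lengths in mm; the calibration is good to about 2 mm. The wrist camera is an equidistant fisheye: a pixel r from the principal point sees the ray r / f radians off the axis. A picture is of the moment at which its call begins: read the wrist's pose just before it. camera_model takes no time and is no camera call.
- job_done(): hands the job in; it is judged then, once.
The state is a dict: "clock": time; "joints": joint angles; "joint_vel": joint speeds; "joint_efforts": joint torques, N m; "position": TCP position; "ee_rot": TCP orientation; "contact_force": force on the tool from outside, world axes, zero at the start; "wrist_torque": the same for the moment, N m; "gripper_width": finger opening in mm; "grasp_force": force on a finger pad.
Only numpy, scipy, OpenCV 4.12 (cv2) and the standard library are available. Lean on these libraries where they do the work, as an engineer would, in place of code of your own. Each camera call takes 0.05 s, during which the arm holds its last target. There are 200 camera calls.

TASK

Set the ferrule crimping machine for the red ferrules by feel: with a fingertip, gently and without gripping it, push the black selector lever right back to its stop at the end of the slot farther from the green key, then slide it towards the key through three clicks and leave it in the third notch, opposite the red dot. Do not run past that notch at any time, or black ferrules get into the feed. Then press the green key fully down so the machine takes up the setting, let it come up again, and leave the other things on the machine and bench where they stand.

Things in the scene. Friction and masses are not known exactly. Their poses are not given: they have to be found in the camera images.
- machine: Bench ferrule crimping machine, fixed: light grey box 240 (x) x 300 (y) x 130 mm high. Origin: centre of its underside. x points from its front (brass wire funnel, display) to its back, y to the left as the robot faces it, z up. On its flat top, along y at x = -45 mm, runs the lever's slot; 22 to 40 mm behind the slot line stands a toothed steel rack 9 mm high.
- lever_stop (a point): Point on the machine's top (130 mm up), on the slot line, under the middle of the lever when it is at its stop: x = -45, y = -75 mm of the machine, whose axes it shares. The lever slides from here along +y, towards the green key.
- red_dot (a point): Middle of the red dot on the machine's top, 33 mm in front of the slot line, level with the third notch. The row of 10 mm dots, from the stop: none at the stop, then white, grey, red, black, blue, one per notch, 14 mm apart.
- lever (a joint): Lever travel from its stop, m: 0 at the stop, notches every 0.014, third (red) at 0.042, far end 0.070. Starts in notch 1 or 2 (rarely on the crest between). From notch to notch the push needed rises from about 4 to 7 N up to a crest half way (7 mm); past it the lever snaps by itself into the next notch, stays there, and the finger feels nothing. Pushing fast adds 14 N per m/s.
- lever_top (a point): Centre of the top of the lever's black grip, 50 mm above the machine's top. The grip is an upright block 24 (machine x) x 14 (y, the way it slides) x 34 mm high, 16 to 50 mm above the top, on a stem and a steel carriage 28 x 24 mm, 11 mm high. It is pushed on its flat +y or -y side, about 25 to 40 mm above the machine's top.
- magazine (a point): Centre of the upper edge of the open five-cell ferrule magazine on the machine's top, behind the lever: 70 (x) x 160 (y) x 32 mm high, fixed.
- set_key (a joint): How far the green key is pressed, m: 0 up, 0.006 fully down. A spring returns it; fully down takes 5 N.
- set_key_top (a point): Centre of the top of the round green key (28 mm across, in a black housing) on the machine's top, on the slot line at y = +85 mm of the machine, 160 mm from the lever's stop.
- ferrule_jar: Bystander, loose: small amber jar with a white cap, 40 mm across, 48 mm high, standing on the machine's top behind the green key. Origin: centre of its underside.
- terminals: Bystander, loose: a block of four beige and green rail terminals, 42 x 26 x 42 mm high, standing on the machine's top at its front left corner, in front of the green key. Origin: centre of its underside.
- contactor: Bystander, loose on the bench: black and white contactor, 75 x 45 x 82 mm high. Origin: centre of its underside.
- breaker: Bystander, loose on the bench: white circuit breaker, 85 x 18 x 76 mm high. Origin: centre of its underside.
- rail_piece: Bystander, loose on the bench: 120 mm piece of zinc mounting rail, 36 mm wide, 8 mm high. Origin: centre of its underside.
- screwdriver: Bystander, loose on the bench: yellow-handled screwdriver, 190 mm long.
- strippers: Bystander, loose on the bench: wire strippers with blue handles, about 190 mm long, 20 mm high.
- cleaner_can: Bystander, loose on the bench: spray can 60 mm across, 150 mm high. Origin: centre of its underside.

How it is judged:
By the outcome, as a careful person would: the job done as asked, in the order asked, and still so for the second after the job is handed in, with the robot touching nothing.
It also fails if it takes over 62 s, if anything falls off the work surface, if the arm or the gripper's body presses on something with over 40 N, if the wrist force passes 120 N, or if a joint passes its speed limit or range.

## Working session

There is one attempt and no reset: what is moved stays moved. The work goes in short steps, Python scripts to look and compute and a shell command to move; the robot and the scene stay as the last step left them, time stands still between calls to the robot, and variables do not carry over. Pictures are saved under pics/ and viewed, at most 10 in all, crops included, and the job is handed in when it is done.

```bash
mkdir -p pics
cat > h.py <<'E'
import numpy as np,cv2
from scipy.spatial.transform import Rotation as R
from bench import *
def world(name,pts,d,st=None):
    m=camera_model(name);K=np.array(m["K"]);out=[]
    for u,v in pts:
        z=np.median([x for x in d[v-1:v+2,u-1:u+2].ravel() if x>0] or [0])
        if name!="wrist":
            c=np.linalg.inv(K)@[u,v,1]*z
            out.append(cv2.Rodrigues(np.array(m["rvec"]))[0].T@(c-np.ravel(m["tvec"])))
    return np.array(out)
E
python3 - <<'E'
from h import *
s=read_state();print({k:np.round(v,3) for k,v in s.items()})
for n in("top","side"):
    p,d=get_image(n);cv2.imwrite(f"pics/{n}0.png",p);np.save(f"{n}0.npy",d);print({k:np.round(v,3).tolist() for k,v in camera_model(n).items() if not isinstance(v,str)})
E
```

```text
{'clock': np.float64(0.0), 'joints': array([ 1.480e+00,  3.860e-01,  7.000e-03, -1.000e-03, -1.194e+00,
       -2.590e-01]), 'joint_vel': array([-0.001, -0.001, -0.001, -0.   , -0.   , -0.001]), 'joint_efforts': array([ 0.000e+00, -3.923e+01,  1.884e+01,  4.186e+00, -5.000e-03,
       -0.000e+00]), 'position': array([213.963, 586.603, 230.215]), 'ee_rot': array([ 0.985, -0.174, -0.   ,  0.001]), 'contact_force': array([ 0.542,  0.438, -0.272]), 'wrist_torque': array([-0.016, -0.036, -0.015]), 'grasp_force': np.float64(0.0), 'gripper_width': np.float64(84.998)}
{'K': [[423.369, 0.0, 318.672], [0.0, 423.369, 199.811], [0.0, 0.0, 1.0]], 'rvec': [2.159, -2.133, 0.21], 'tvec': [-18.885, 523.34, 1125.395]}
{'K': [[489.981, 0.0, 317.79], [0.0, 489.981, 205.293], [0.0, 0.0, 1.0]], 'rvec': [0.086, -2.888, 1.168], 'tvec': [540.978, 107.005, 1366.041]}
```

View pics/top0.png

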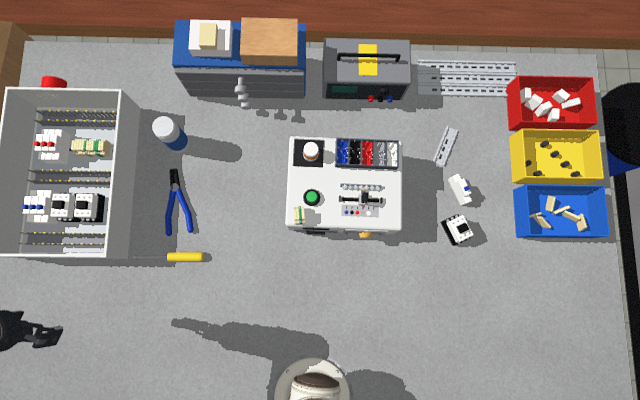

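View pics/side0.png

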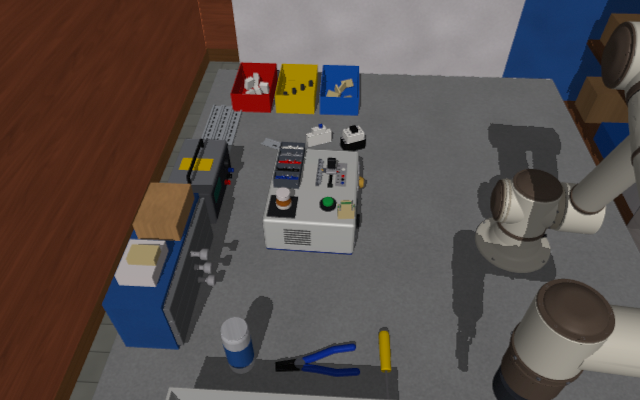

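The top view shows the machine at cols 287–402, rows 137–230, the key at (312,197), the lever near (368,198) and the jar at (310,150). The terminals are at (299,215). I'll zoom in and measure.

Run:
```python
from h import *
p=cv2.imread("pics/top0.png");d=np.load("top0.npy")
cv2.imwrite("pics/c1.png",cv2.resize(p[130:245,280:410],None,fx=5,fy=5,interpolation=cv2.INTER_CUBIC))
hsv=cv2.cvtColor(p,cv2.COLOR_BGR2HSV)
m=cv2.inRange(hsv,(50,120,40),(75,255,255));m[:,:304]=0;m[:,322:]=0;m[:185]=0;m[210:]=0
v,u=np.nonzero(m);print(u.mean(),v.mean(),len(u));print(world("top",[(round(u.mean()),round(v.mean()))],d))
# machine top plane cloud
P=world("top",[(u,v) for v in range(130,240) for u in range(280,410)],d)
t=P[abs(P[:,2]-130)<5];print(len(t),cv2.minAreaRect(t[:,:2].astype(np.float32)),t[:,2].mean())
g=P[(P[:,2]>165)&(P[:,2]<195)];print(g[:40].round(0).tolist())
```

```text
311.3394495412844 196.3119266055046 109
[[514.83674316   9.53738414 150.98188394]]
7392 ((558.080078125, -76.08049011230469), (296.45782470703125, 238.36703491210938), 88.67292022705078) 129.44497780131417
[[647.0, 19.0, 177.0], [647.0, 16.0, 179.0], [647.0, 14.0, 179.0], [648.0, 11.0, 176.0], [648.0, 9.0, 176.0], [648.0, 6.0, 175.0], [645.0, 24.0, 175.0], [645.0, 21.0, 177.0], [644.0, 19.0, 179.0], [644.0, 16.0, 179.0], [644.0, 14.0, 179.0], [645.0, 11.0, 178.0], [645.0, 9.0, 178.0], [645.0, 6.0, 176.0], [644.0, 4.0, 179.0], [646.0, 1.0, 174.0], [643.0, 26.0, 175.0], [642.0, 24.0, 178.0], [642.0, 21.0, 178.0], [642.0, 19.0, 179.0], [641.0, 16.0, 179.0], [642.0, 14.0, 179.0], [642.0, 11.0, 178.0], [642.0, 9.0, 178.0], [642.0, 6.0, 178.0], [642.0, 4.0, 178.0], [642.0, 1.0, 178.0], [643.0, -1.0, 174.0], [640.0, 29.0, 174.0], [639.0, 26.0, 178.0], [639.0, 24.0, 178.0], [639.0, 21.0, 178.0], [639.0, 19.0, 179.0], [639.0, 16.0, 178.0], [640.0, 14.0, 177.0], [640.0, 11.0, 177.0], [640.0, 9.0, 177.0], [639.0, 6.0, 178.0], [640.0, 4.0, 178.0], [640.0, 1.0, 178.0]]
```

View pics/c1.png

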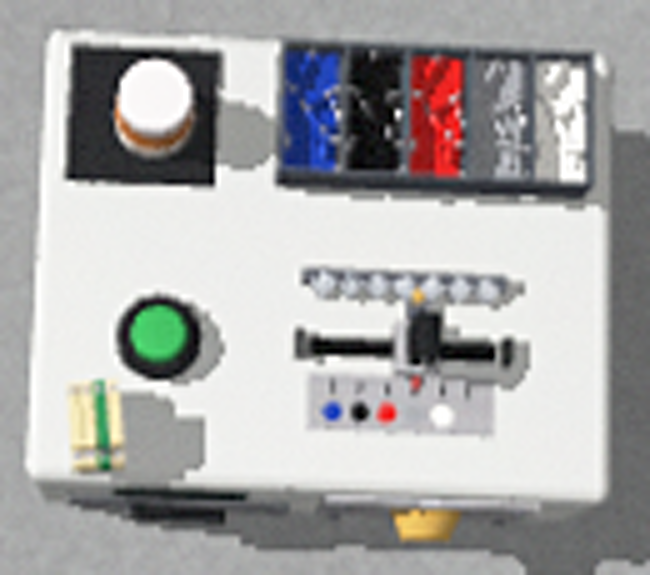

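Estimated machine centre is (558,−76) with yaw −1.3°, and the predicted key position matches the measured one. The pointer at crop (417,385) sits over the hidden grey dot, so the lever is in notch 2. Next I'll check the key housing height and work out the approach in tool axes.

```bash
cat >> h.py <<'E'
C=np.array([558.1,-76.1]);yaw=np.radians(-1.33)
Rm=R.from_euler('z',yaw).as_matrix()
def m2w(x,y,z): return Rm@[x,y,z]+[*C,0]
def w2m(p): return Rm.T@(np.array(p)-[*C,0])
def rep():
    s=read_state();T=R.from_quat(s["ee_rot"]).as_matrix()
    print("t",round(float(s["clock"]),2),"mach",w2m(s["position"]).round(1),"Fm",(Rm.T@s["contact_force"]).round(1),"w",round(float(s["gripper_width"]),1),"toolx",(Rm.T@T[:,0]).round(3),"toolz",T[:,2].round(3))
def shift(p): # machine target -> tool shift mm
    s=read_state();return (R.from_quat(s["ee_rot"]).as_matrix().T@(m2w(*p)-s["position"])).round(1)
E
python3 - <<'E'
from h import *
d=np.load("top0.npy")
for v in range(186,208,2):print([round(w2m(q)[2]) for q in world("top",[(u,v) for u in range(300,324,2)],d)])
rep();print(shift((-45,-8,230)))
s=read_state();T=R.from_quat(s["ee_rot"]).as_matrix()
print(R.from_matrix(T.T@np.c_[Rm[:,0],-Rm[:,1],[0,0,-1]]).as_rotvec())
P=world("top",[(u,v) for v in range(185,212) for u in range(345,390)],d);q=np.array([w2m(x) for x in P]);k=q[(q[:,2]>172)&(q[:,2]<188)&(abs(q[:,0]+45)<18)];print(k.mean(0),k.min(0),k.max(0),len(k))
E
python3 -m handwheel '[[0,0,0,0,0,0,-1]]'
```

```text
[129, 130, 130, 130, 129, 130, 128, 129, 130, 129, 129, 128]
[129, 130, 129, 129, 130, 131, 133, 130, 130, 130, 129, 130]
[129, 131, 128, 139, 142, 143, 143, 142, 138, 130, 130, 129]
[129, 129, 136, 141, 149, 152, 152, 149, 143, 140, 130, 130]
[128, 130, 141, 143, 151, 151, 152, 152, 148, 140, 129, 129]
[131, 131, 141, 148, 152, 152, 153, 152, 150, 141, 130, 128]
[130, 130, 141, 145, 152, 152, 151, 152, 146, 142, 130, 129]
[130, 130, 140, 143, 149, 150, 150, 149, 143, 140, 129, 129]
[130, 129, 131, 140, 143, 143, 142, 142, 142, 131, 128, 129]
[130, 129, 129, 132, 138, 139, 140, 140, 132, 130, 129, 130]
[159, 159, 131, 129, 129, 130, 131, 131, 129, 131, 131, 128]
t 0.1 mach [-359.4  654.6  230.3] Fm [-0.8  0.2  0. ] w 85.4 toolx [ 0.947 -0.321  0.   ] toolz [-0.001 -0.002 -1.   ]
[510.4 526.6   1.5]
[ 2.02271264e-03  1.67711783e-04 -3.26731846e-01]
[-46.36519952 -47.04163185 177.44354366] [-57.10959415 -53.22414078 172.63963331] [-34.95842093 -40.90822603 180.80387825] 51
clock: 0.22
position: [214.1, 586.9, 230.7]
ee_rot: [0.985, -0.174, -0.0, 0.001]
contact_force: [1.1, 0.5, -0.6]
gripper_width: 69.7
grasp_force: 0.0
```

```bash
python3 -m handwheel '[[0.255,0.263,0,0,0,-0.165,-1],[0.51,0.527,0,0,0,-0.327,-1],[0.51,0.527,0,0,0,-0.327,-1],[0.51,0.527,0,0,0,-0.327,-1],[0.51,0.527,0,0,0,-0.327,-1],[0.51,0.527,0,0,0,-0.327,-1],[0.51,0.527,0,0,0,-0.327,-1],[0.51,0.527,0,0,0,-0.327,-1],[0.51,0.527,0,0,0,-0.327,-1],[0.51,0.527,0,0,0,-0.327,-1]]'; python3 -c "from h import *;rep()"
```

```text
clock: 1.48
position: [469.1, 14.3, 231.7]
ee_rot: [1.0, -0.011, 0.001, -0.0]
contact_force: [0.6, 0.7, 0.7]
gripper_width: 0.1
grasp_force: 0.0
t 1.48 mach [-91.1  88.4 231.7] Fm [0.6 0.7 0.7] w 0.1 toolx [1.    0.001 0.001] toolz [ 0.001  0.    -1.   ]
```

```bash
python3 -m handwheel '[[0.023,0.048,0,0,0,0,-1],[0.046,0.096,0,0,0,0,-1],[0.046,0.096,0,0,0,0,-1],[0.046,0.096,0,0,0,0,-1],[0.046,0.096,0,0,0,0,-1]]' >/dev/null
python3 - <<'E'
from h import *
rep();print(shift((-45,-12,158)))
p,d=get_image("wrist");cv2.imwrite("pics/w1.png",p)
E
```

```text
t 2.1 mach [-46.   -4.8 231.5] Fm [ 0.7  0.1 -0.7] w -0.2 toolx [1.    0.002 0.   ] toolz [ 0.  0. -1.]
[ 0.9  7.2 73.5]
```

View pics/w1.png

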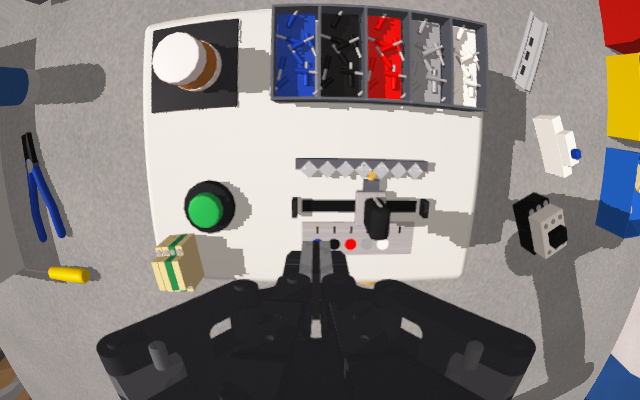

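The wrist view shows the shut fingertips at (317,250), to the key side of the grip at (377,215), which sits above the grey dot. The area below the fingers is clear, so I'll descend.

```bash
python3 -m handwheel '[[0.001,0.002,0.03,0,0,0,-1],[0.001,0.002,0.06,0,0,0,-1],[0.001,0.002,0.072,0,0,0,-1],[0.001,0.002,0.072,0,0,0,-1],[0.001,0.002,0.072,0,0,0,-1]]'>/dev/null;  python3 -c "from h import *;rep()"; python3 -m handwheel '[[0,0.003,0,0,0,0,-1],[0,0.006,0,0,0,0,-1],[0,0.008,0,0,0,0,-1],[0,0.010,0,0,0,0,-1],[0,0.012,0,0,0,0,-1]]'>/dev/null;  python3 -c "from h import *;rep()"
```

```text
t 2.77 mach [-43.7  -7.4 160.6] Fm [ 0.2 -1.   0.2] w -0.2 toolx [1.    0.001 0.002] toolz [ 0.002 -0.    -1.   ]
t 3.4 mach [-44.6 -19.9 159.3] Fm [ 0.  -0.2  0.2] w -0.2 toolx [ 1.  0. -0.] toolz [-0. -0. -1.]
```

```bash
python3 -m handwheel '[[0,0.002,0,0,0,0,-1],[0,0.004,0,0,0,0,-1],[0,0.006,0,0,0,0,-1]]'>/dev/null;  python3 -c "from h import *;rep()"; for i in 1 2 3 4 5; do python3 -m handwheel '[[0,0.001,0,0,0,0,-1],[0,0.002,0,0,0,0,-1]]'>/dev/null;  python3 -c "from h import *;rep()"; done
```

```text
t 3.77 mach [-44.6 -25.9 159.3] Fm [ 0.2  0.4 -0. ] w -0.3 toolx [ 1.  0. -0.] toolz [-0. -0. -1.]
t 4.03 mach [-44.6 -27.8 159.3] Fm [ 0.1  1.7 -0. ] w 0.2 toolx [1. 0. 0.] toolz [ 0.  0. -1.]
t 4.28 mach [-44.6 -28.7 159.3] Fm [-1.3  6.3  1.2] w -0.3 toolx [1. 0. 0.] toolz [ 0.     0.002 -1.   ]
t 4.53 mach [-44.6 -30.4 159.3] Fm [-1.7  7.9  1.6] w 0.2 toolx [1.    0.001 0.   ] toolz [ 0.     0.002 -1.   ]
t 4.78 mach [-44.6 -32.1 159.3] Fm [-1.6  8.3  1.3] w 0.1 toolx [1.    0.001 0.   ] toolz [ 0.     0.002 -1.   ]
t 5.03 mach [-44.6 -35.1 159.3] Fm [-0.2  1.8 -0. ] w 0.1 toolx [ 1.     0.001 -0.   ] toolz [-0.     0.001 -1.   ]
```

```bash
python3 -m handwheel '[[0,0.002,0,0,0,0,-1],[0,0.004,0,0,0,0,-1],[0,0.006,0,0,0,0,-1],[0,0.008,0,0,0,0,-1],[0,0.009,0,0,0,0,-1],[0,0.010,0,0,0,0,-1],[0,0.011,0,0,0,0,-1],[0,0.012,0,0,0,0,-1]]'>/dev/null;  python3 -c "from h import *;rep()"; for i in 1 2 3 4 5; do python3 -m handwheel '[[0,0.001,0,0,0,0,-1],[0,0.002,0,0,0,0,-1]]'>/dev/null;  python3 -c "from h import *;rep()"; done
```

```text
t 6.03 mach [-44.6 -46.3 159.3] Fm [-2.   8.3  2. ] w -0.0 toolx [1. 0. 0.] toolz [ 0.     0.002 -1.   ]
t 6.28 mach [-44.7 -49.4 159.3] Fm [-0.1  0.4 -0.1] w -0.7 toolx [ 1.     0.001 -0.   ] toolz [-0.  0. -1.]
t 6.53 mach [-44.6 -52.2 159.3] Fm [ 0.5  0.2 -0.1] w 0.0 toolx [ 1.  0. -0.] toolz [-0. -0. -1.]
t 6.78 mach [-44.6 -54.  159.3] Fm [ 0.5 -0.6  0.4] w 0.0 toolx [ 1.  0. -0.] toolz [-0. -0. -1.]
t 7.03 mach [-44.6 -55.7 159.3] Fm [0.2 2.7 0.2] w -0.0 toolx [1. 0. 0.] toolz [ 0.  0. -1.]
t 7.28 mach [-44.5 -56.  159.3] Fm [-1.5 11.   3.4] w -0.1 toolx [1. 0. 0.] toolz [ 0.001  0.003 -1.   ]
```

The lever is hard on its stop, with the force rising to 11 N. I'll lift over to its other side.

```bash
python3 -m handwheel '[[0,-0.008,0,0,0,0,-1],[0,-0.010,-0.02,0,0,0,-1],[0,-0.010,-0.042,0,0,0,-1],[0,-0.002,-0.044,0,0,0,-1],[0,0.03,-0.044,0,0,0,-1],[0,0.05,-0.044,0,0,0,-1],[0,0.05,-0.044,0,0,0,-1],[0,0.05,-0.02,0,0,0,-1],[0,0.05,0,0,0,0,-1],[0,0.05,0,0,0,0,-1]]'>/dev/null;  python3 - <<'E'
from h import *
rep();p,d=get_image("wrist");cv2.imwrite("pics/w2.png",p[100:300,200:560])
E
```

```text
t 8.53 mach [ -46.  -107.3  157.3] Fm [-0.2  0.3  0.6] w 0.1 toolx [ 1.     0.    -0.005] toolz [-0.005  0.001 -1.   ]
```

View pics/w2.png

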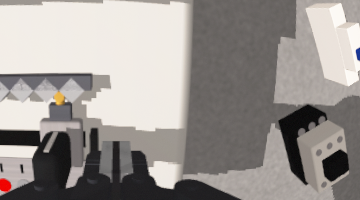

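The crop shows the grip (50,160) at the slot's end, with the fingers just to its right and clear of it. Now I'll push slowly towards the key.

```bash
python3 -m handwheel '[[0,-0.003,0,0,0,0,-1],[0,-0.006,0,0,0,0,-1],[0,-0.009,0,0,0,0,-1],[0,-0.011,0,0,0,0,-1]]'>/dev/null;  python3 -c "from h import *;rep()"; for i in 1 2 3 4 5 6; do python3 -m handwheel '[[0,-0.001,0,0,0,0,-1],[0,-0.002,0,0,0,0,-1]]'>/dev/null;  python3 -c "from h import *;rep()"; done
```

```text
t 9.07 mach [-44.4 -96.7 159.7] Fm [-0.3 -3.7  0.4] w 0.0 toolx [1.    0.001 0.001] toolz [ 0.001 -0.001 -1.   ]
t 9.32 mach [-44.5 -95.8 159.7] Fm [ 0.4 -6.6  0.8] w 0.2 toolx [1.    0.001 0.   ] toolz [ 0.    -0.002 -1.   ]
t 9.57 mach [-44.4 -94.2 159.7] Fm [-0.2 -7.  -0.1] w 0.0 toolx [1. 0. 0.] toolz [ 0.    -0.002 -1.   ]
t 9.82 mach [-44.4 -92.4 159.7] Fm [ 0.4 -8.7  0.2] w 0.2 toolx [1. 0. 0.] toolz [ 0.    -0.003 -1.   ]
t 10.07 mach [-44.4 -89.3 159.6] Fm [ 0.5 -1.7  1.9] w 0.2 toolx [ 1.    -0.     0.001] toolz [ 0.001 -0.001 -1.   ]
t 10.32 mach [-44.7 -86.2 159.1] Fm [-0.7 -0.3 -0. ] w 0.1 toolx [ 1.     0.001 -0.   ] toolz [-0.     0.001 -1.   ]
t 10.57 mach [-44.6 -84.5 159.3] Fm [ 0.7 -1.  -1. ] w 0.2 toolx [ 1.     0.001 -0.   ] toolz [-0.  0. -1.]
```

Click one came at about TCP −90. Now the second.

```bash
for i in 1 2 3 4 5 6; do python3 -m handwheel '[[0,-0.001,0,0,0,0,-1],[0,-0.002,0,0,0,0,-1]]' >o; python3 -c "from h import *;rep()"; done
```

```text
t 10.82 mach [-44.6 -82.8 159.3] Fm [-0.4 -2.8 -0.2] w -0.0 toolx [ 1.     0.001 -0.   ] toolz [-0. -0. -1.]
t 11.07 mach [-44.6 -81.7 159.3] Fm [ 0.5 -6.6 -1.4] w 0.1 toolx [ 1.  0. -0.] toolz [-0.    -0.002 -1.   ]
t 11.32 mach [-44.6 -80.  159.3] Fm [ 2.  -7.8 -2.3] w 0.1 toolx [ 1.  0. -0.] toolz [-0.    -0.002 -1.   ]
t 11.57 mach [-44.6 -78.3 159.4] Fm [ 0.7 -8.3 -1.8] w 0.2 toolx [ 1.  0. -0.] toolz [-0.    -0.002 -1.   ]
t 11.82 mach [-44.6 -75.1 159.3] Fm [ 0.4 -0.1 -1. ] w 0.1 toolx [ 1. -0.  0.] toolz [ 0. -0. -1.]
t 12.07 mach [-44.5 -72.3 159.3] Fm [-0.2  0.6 -0.3] w -0.3 toolx [1.    0.001 0.   ] toolz [ 0.  0. -1.]
```

Second click at about −76. The third should come at about −62.

```bash
for i in 1 2 3 4; do python3 -m handwheel '[[0,-0.001,0,0,0,0,-1],[0,-0.002,0,0,0,0,-1]]' >o; python3 -c "from h import *;rep()"; done; python3 -m handwheel '[[0,-0.0005,0,0,0,0,-1],[0,-0.001,0,0,0,0,-1]]' >o; python3 -c "from h import *;rep()"
```

```text
t 12.32 mach [-44.5 -70.5 159.4] Fm [-0.4  0.1  0.2] w -0.2 toolx [1.    0.001 0.   ] toolz [ 0.  0. -1.]
t 12.57 mach [-44.6 -68.8 159.3] Fm [ 0.5 -2.3 -0.7] w -0.1 toolx [ 1.     0.001 -0.   ] toolz [-0. -0. -1.]
t 12.82 mach [-44.6 -67.7 159.4] Fm [ 0.6 -6.6 -1.2] w 0.0 toolx [ 1.  0. -0.] toolz [-0.    -0.002 -1.   ]
t 13.07 mach [-44.6 -66.1 159.4] Fm [ 1.7 -8.  -1.9] w 0.5 toolx [ 1.  0. -0.] toolz [-0.    -0.002 -1.   ]
t 13.32 mach [-44.6 -65.1 159.4] Fm [ 1.4 -8.8 -2.4] w -0.1 toolx [ 1.  0. -0.] toolz [-0.    -0.002 -1.   ]
```

```bash
python3 -m handwheel '[[0,-0.0005,0,0,0,0,-1],[0,-0.001,0,0,0,0,-1]]' >o; python3 -c "from h import *;rep()";  python3 -m handwheel '[[0,-0.0005,0,0,0,0,-1],[0,-0.001,0,0,0,0,-1]]' >o; python3 -c "from h import *;rep()"
```

```text
t 13.57 mach [-44.6 -64.2 159.4] Fm [ 1.  -7.3 -2. ] w -0.1 toolx [ 1.  0. -0.] toolz [-0.    -0.002 -1.   ]
t 13.82 mach [-44.6 -62.6 159.4] Fm [ 1.6 -3.2 -0.8] w -0.3 toolx [ 1. -0.  0.] toolz [ 0.    -0.001 -1.   ]
```

```bash
python3 -m handwheel '[[0,-0.0005,0,0,0,0,-1],[0,-0.0005,0,0,0,0,-1]]' >o; python3 -c "from h import *;rep()"
```

```text
t 14.07 mach [-44.6 -60.8 159.3] Fm [-0.1  0.2  0.4] w -0.1 toolx [ 1.  0. -0.] toolz [-0.     0.001 -1.   ]
```

Third click felt. I'll back off, lift, and check by camera on the way to the key.

```bash
python3 -m handwheel '[[0,0.008,0,0,0,0,-1],[0,0.010,-0.02,0,0,0,-1],[0,0.010,-0.06,0,0,0,-1],[0,0,-0.07,0,0,0,-1],[0,-0.06,-0.07,0,0,0,-1],[0,-0.12,-0.07,0,0,0,-1],[0,-0.146,-0.07,0,0,0,-1],[0,-0.146,-0.07,0,0,0,-1],[0,-0.146,-0.07,0,0,0,-1]]' >o
python3 - <<'E'
from h import *
rep();print(shift((-45,85,157)))
p,d=get_image("wrist");cv2.imwrite("pics/w3.png",cv2.resize(p[100:300,200:560],None,fx=2,fy=2))
E
```

```text
t 15.2 mach [-45.   84.5 228.9] Fm [-0.8  0.1 -1.1] w 0.0 toolx [ 1.     0.    -0.001] toolz [-0.001 -0.    -1.   ]
[ 0.1 -0.6 71.9]
```

View pics/w3.png

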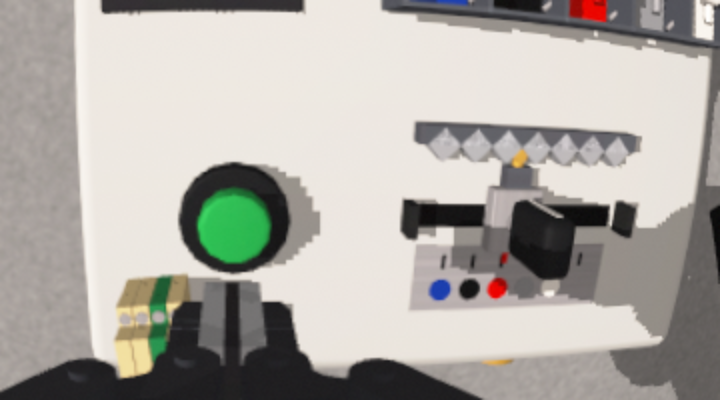

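The pointer (503,258) is in line with the red dot (497,288), so the lever is in notch 3. The key is directly under the fingers and I'll press it now.

```bash
python3 -m handwheel '[[0,0,0.03,0,0,0,-1],[0,0,0.06,0,0,0,-1],[0,0,0.07,0,0,0,-1],[0,0,0.07,0,0,0,-1]]' >o; python3 -c "from h import *;rep()"; for i in 1 2 3; do python3 -m handwheel '[[0,0,0.002,0,0,0,-1],[0,0,0.004,0,0,0,-1],[0,0,0.004,0,0,0,-1]]' >o; python3 -c "from h import *;rep()"; done
```

```text
t 15.75 mach [-44.6  84.1 159.2] Fm [-1.4 -0.   0.1] w -0.3 toolx [ 1.    -0.001 -0.001] toolz [-0.001 -0.001 -1.   ]
t 16.12 mach [-44.5  84.9 155.7] Fm [-0.2 -0.   0.1] w -0.2 toolx [1.    0.001 0.001] toolz [ 0.001  0.    -1.   ]
t 16.5 mach [-44.6  84.9 151.4] Fm [-0.5  1.1  1.5] w -0.4 toolx [1.    0.001 0.   ] toolz [ 0. -0. -1.]
t 16.88 mach [-44.5  84.8 147.5] Fm [-1.5  0.6  3.3] w 0.0 toolx [1.    0.001 0.   ] toolz [ 0. -0. -1.]
```

```bash
for i in 1 2 3; do python3 -m handwheel '[[0,0,0.001,0,0,0,-1],[0,0,0.001,0,0,0,-1]]' >o; python3 -c "from h import *;rep()"; done
```

```text
t 17.12 mach [-44.5  84.8 146.5] Fm [-1.2  0.8  4.6] w 0.1 toolx [1.    0.001 0.   ] toolz [ 0.  0. -1.]
t 17.38 mach [-44.5  84.8 146.1] Fm [-3.   1.   8.4] w -0.2 toolx [1.    0.001 0.001] toolz [ 0.001 -0.    -1.   ]
t 17.62 mach [-44.5  84.8 145.9] Fm [-4.1  1.5 13.1] w -0.0 toolx [1.    0.001 0.001] toolz [ 0.001 -0.    -1.   ]
```

The key has bottomed: the force climbs stiffly to 13 N at 6 mm of travel. I'll release it and withdraw.

```bash
python3 -m handwheel '[[0,0,0,0,0,0,-1],[0,0,-0.006,0,0,0,-1],[0,0,-0.012,0,0,0,-1],[0,0,-0.05,0,0,0,-1],[0,0,-0.1,0,0,0,-1],[-0.04,-0.06,-0.1,0,0,0,-1],[-0.08,-0.12,-0.1,0,0,0,-1],[-0.08,-0.18,-0.1,0,0,0,-1],[-0.08,-0.18,-0.1,0,0,0,-1],[-0.08,-0.18,-0.1,0,0,0,-1]]' >o
python3 - <<'E'
from h import *
rep();p,d=get_image("top");cv2.imwrite("pics/t2.png",cv2.resize(p[130:245,280:410],None,fx=5,fy=5,interpolation=cv2.INTER_CUBIC))
print([w2m(x)[2].round() for x in world("top",[(311,196),(312,197),(310,195)],d)])
P=world("top",[(u,v) for v in range(185,212) for u in range(345,390)],d);q=np.array([w2m(x) for x in P]);k=q[(q[:,2]>172)&(q[:,2]<188)&(abs(q[:,0]+45)<18)];print(k.mean(0),len(k))
E
```

```text
t 18.88 mach [-125.1  265.1  243.6] Fm [0.  0.2 0.6] w -0.1 toolx [ 1.     0.002 -0.001] toolz [-0.001 -0.001 -1.   ]
[np.float64(152.0), np.float64(151.0), np.float64(151.0)]
[-45.55167028 -34.16456191 177.8406584 ] 50
```

View pics/t2.png

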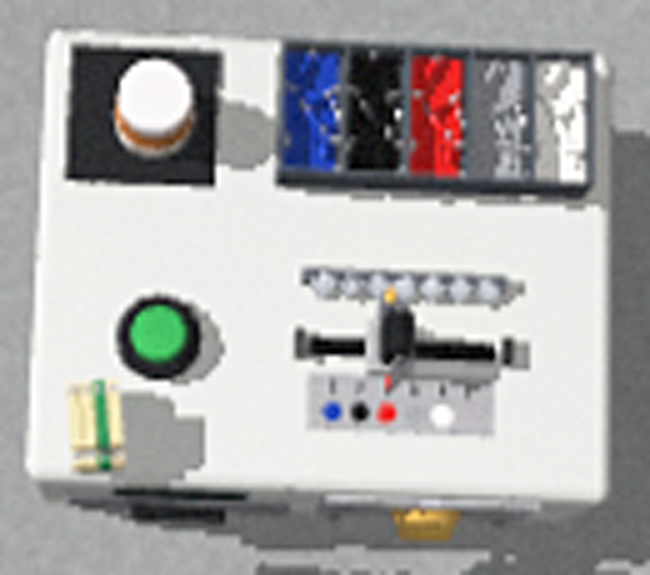

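The pointer (388,383) is on the red dot (387,411), the key is back up, and the jar and terminals haven't moved.

```bash
python3 -c "from bench import job_done;print(job_done())"
```

```text
the job is handed in; nothing more can be done
None
```

The lever was pushed back to its stop, then through three clicks into the third notch opposite the red dot without running past it. The green key was then pressed fully down and came back up, and the job was handed in at about 19 s of robot time.

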